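# Reload a battery unit: fuse strip, spring-fed cells, isolator off and on

## Robot

A 6-joint arm with a two-finger parallel gripper is mounted at the origin on the work surface. World frame = base frame: x ahead of the robot, y to its left, z up, the work surface at z = 0. Lengths are in m, angles in degrees, forces in N, time in s.
With the tool pointing down it reaches from about 0.375 to 0.9 m from the base axis. Payload 3.1 kg.
Tool frame: the origin (TCP) lies at the very end of the fingers, on their centre line; the grasp point (between the pads) lies 19 mm behind it; z points along the fingers, y is the line along which they close (so a half turn about z gives the same grasp; the last joint's range is limited). The gripper opens to 87 mm and grips with 3 to 60 N. Pads are 19 mm wide; open, the fingers measure 117 mm over their backs; the gripper's body (75 mm by 190 mm) begins 51 mm behind the grasp point.
Start: joints at [-81.331, 30.224, 82.088, -0, 67.689, -10.227], TCP at [0.202, -0.591, 0.223] pointing down, gripper open.
Joint ranges: [-176.69, 176.69], [-43.24, 126.21], [12.49, 139.97], [-82, 262], [0, 151.66], [-163.58, 163.58]. Speed limits (degrees/s): [159.86, 159.86, 180, 180, 180, 180].

## Interface

Orientations are given as a 3x3 rotation matrix whose columns are the frame's x, y, z axes.
In Python, from rig import bot, imaging gives the robot as it stands.
- The arm moves only by the tool drive_tool, never from a script. Its argument "deltas" is text: rows parted by semicolons, each of 5 numbers parted by spaces: the finger opening in mm, from 0 to 87, then the shift along the world's x, y, z in mm, then the turn about the world's z in rad. In form: jaw dx dy dz twist; .... A call has 1 to 12 rows; each row is the pose to reach, as a shift and turn from the pose commanded when the call began; what a row does not reach only later rows make up. A row lasts 1/10 s, in which the tool goes at most 50 mm and 8.59 degrees, less where a joint would pass 70% of its speed; a pose out of reach is approached as far as the arm can. A call with a gripper value outside its range is refused whole. The fingers move at their own pace and stop on an object; the grip force is fixed at half the most. Time passes only in rows, so rows that repeat a pose let the fingers close. It gives the time, the measured TCP pose, the force, the opening and the grip force at its end, in the units of the state.
- bot.read_state(): the state, without advancing time (a new reading comes with each control period).
- imaging.capture(name): name is "side" or "top" or "wrist"; returns the picture (420x560x3 uint8, red, green, blue); there is no depth.
- imaging.camera_model(name): a dict with "fx", "fy", "cx", "cy" (pixels), "dist" ([k1, k2, p1, p2, k3] as OpenCV has them; the pictures are not rectified), "T" (4x4, takes a point from camera to world coordinates). Camera axes: x right, y down, z forward; pixel columns grow to the right and rows downward; lengths in m; the calibration is good to about 2 mm. A picture is of the moment at which its call begins: read the wrist's pose just before it. camera_model takes no time and is no camera call; for the wrist camera it gives the pose at the moment of the call.
- bot.hand_in(): hands the job in; it is judged then, once.
The state is a dict: "time_s": time; "joint_positions": joint angles; "qvel": joint speeds; "tau": joint torques, N m; "position": TCP position; "tcp_rot": TCP orientation; "force": force on the tool from outside, world axes, zero at the start; "moment": the same for the moment, N m; "opening": opening from 0.0 (shut) to 1.0 (fully open); "grasp_force": force on a finger pad.
Only numpy, scipy, OpenCV 4.12 (cv2) and the standard library are available. Lean on these libraries where they do the work, as an engineer would, in place of code of your own. Each camera call takes 0.05 s, during which the arm holds its last target. There are 200 camera calls.

## Task

Service this battery unit: first turn the red isolator anticlockwise all the way off, then lift the burnt black fuse strip out into the green scrap tray, lay the new white strip in the channel and slide the red-handled rail fully shut on it, and press every blue cell one after another down into the spring-loaded magazine until the catches snap over it. Only when all that is done, turn the isolator clockwise all the way back on; leave the things lying around where they are.

Things in the scene. Friction and masses are not known exactly. Their poses are not given: they have to be found in the camera images.
- magazine: Fixed spring-fed magazine for flat cells: four aluminium corner posts with orange flared tips, dark 150 x 82 mm base. Origin: centre of base underside, on the table; x along the cells' length, z up. Well 95 x 61 mm (x, y), centred on z. Posts straight to z = 142 mm, flares to 154. Long sides (+y, -y) open over |x| < 26 mm at all heights, so fingers holding a cell there can go down with it.
- follower (a joint): Yellow spring follower plate in the magazine (m): 0 = up at its stop, top at z = 109 mm in the magazine frame; grows as pressed down, to 0.088 at most. Spring 4 N at 0 and 1.3 N more per 10 mm. With k cells locked in it reads about 0.020 k - 0.001. The next cell goes in on top the same way and pushes the stack 20 mm down.
- catch_a (a joint): Steel spring catch at the magazine's -x end (m): 0 = in, 0.009 = pushed out. Reaches 5 mm over a cell's end; flat underside at z = 110 mm in the magazine frame, ramp on top rises to 128. A cell pressed on the ramps parts both catches (some 5 N, besides the follower); with its top below 110 mm they snap in over it. Press to a top of about 106 mm, let go; the stack rises against the catches.
- catch_b (a joint): The same catch at the magazine's +x end; same values. Behind each catch stands a black spring housing, |x| 60 to 74 mm, |y| < 17 mm, top at z = 122 mm in the magazine frame.
- fuse_channel: Fixed channel for a fuse strip, dark base 60 mm wide (x -100 to +150). Origin on the table; x along the channel, z up. Floor at z = 10 mm, inner width 27 mm between low side walls with orange flared lips (top z = 25 mm); black end stop, 50 mm high, inner face at x = -85 mm. Open from above between the stop and the rail at the +x end. A strip against the stop has its centre at x = -30 mm.
- rail (a joint): Sliding rail at the channel's +x end (m): 0 = open, 0.070 = fully closed, moving towards -x. Stays where left; friction 7 N, plus the plunger's spring (1 to 4 N) near the end. It carries the yellow plunger and a flat tongue (underside z = 48.5 mm) that slides over the strip's end; at 0 plunger face and tongue tip are both at x = +75 mm of the channel and move with the rail.
- rail_handle (a point): Centre of the top of the rail's upright red handle: 14 mm thick along the channel's x, 36 mm wide across, top 95 mm above the table, free down to 53 mm. In the channel frame at x = 115 mm minus the rail's value, y = 0. To close the rail push it from its +x side (free above z = 50 mm) or pinch it.
- plunger (a joint): Spring plunger on the rail that presses on the strip's end (m): 0 = fully out, grows as it is pushed in, about 0.020 with the rail shut on a strip.
- new_strip: New fuse strip: white block 110 x 24 x 36 mm (x, y, z) with amber windows and brass screws on top, 0.12 kg, standing upright on the table. Origin: centre of the underside; x along its length. Either way round will do.
- old_strip: Burnt-out fuse strip: the same block, 110 x 24 x 36 mm, in black with brown windows; starts loose in the channel. Origin: centre of the underside; x along its length.
- scrap_tray: Fixed shallow green tray, 170 x 90 x 24 mm outside, walls and floor 4 mm. Origin: centre of its underside; x along its length.
- switch (a joint): Red rotary battery isolator (rad): about 0 = off, 1.4 = on, each at a stop; grows turning clockwise seen from above; starts on. Friction 0.08 N m, stays where it is left.
- switch_grip (a point): Top centre of the isolator's red bar handle, on its axis, 81 mm above the table. Bar 56 mm long (along this point's x, which turns with it), 16 mm thick (y), 36 mm tall down from here. It stands on a fixed red 80 x 80 x 36 mm housing.
- meter: Bystander: yellow multimeter, 150 x 78 x 36 mm; origin at its underside.
- screwdriver: Bystander: orange screwdriver lying on the table, 200 mm long.
- tape: Bystander: roll of black tape, 64 mm across, 19 mm high; origin at its underside.
- green_box: Bystander: flat green carton, 70 x 150 x 35 mm; origin at its underside.
- lug_jar: Bystander: amber jar with a red cap, 60 mm across, 75 mm high; origin at its underside.
- cell1: Flat blue battery cell with black ends, 90 x 56 x 20 mm (x, y, z), 0.1 to 0.16 kg, lying flat on the table. Origin: centre of the underside; x along its length. Two to four such cells are present; an absent one reads None throughout. Either way round will do.
- cell2: Flat blue battery cell with black ends, 90 x 56 x 20 mm (x, y, z), 0.1 to 0.16 kg, lying flat on the table. Origin: centre of the underside; x along its length. Two to four such cells are present; an absent one reads None throughout. Either way round will do.
- cell3: Flat blue battery cell with black ends, 90 x 56 x 20 mm (x, y, z), 0.1 to 0.16 kg, lying flat on the table. Origin: centre of the underside; x along its length. Two to four such cells are present; an absent one reads None throughout. Either way round will do.
- cell4: Flat blue battery cell with black ends, 90 x 56 x 20 mm (x, y, z), 0.1 to 0.16 kg, lying flat on the table. Origin: centre of the underside; x along its length. Two to four such cells are present; an absent one reads None throughout. Either way round will do.
Things that resemble listed ones, but are neither listed nor needed, are in the scene too. Of the things that look like the new_strip, the largest one is meant. What is shaped like the cell2 but turquoise is not meant.

How it is judged:
By the outcome, as a careful person would: the job done as asked, in the order asked, and still so for the second after the job is handed in, with the robot touching nothing.
Of cell1, cell2, cell3, cell4 only 2 to 4 are there at a start; the rules pass over those that are not, and their reading is None.
At some moment in a run one of cell1, cell2, cell3, cell4 may be knocked a few centimetres aside while the robot is not near it.
It also fails if it takes over 210 s, if anything falls off the work surface, if the arm or the gripper's body presses on something with over 40 N, if the wrist force passes 120 N, or if a joint passes its speed limit or range.

## Working session

There is one attempt and no reset: what is moved stays moved. The work goes in short steps, Python scripts to look and compute and a tool call to move; the robot and the scene stay as the last step left them, time stands still between calls to the robot, and variables do not carry over. Pictures are saved under pics/ and viewed, at most 14 in all, crops included, and the job is handed in when it is done.

Besides the shell and the picture viewer there is one more tool, called after "Emit:" as name(argument=value, ...), one argument or row to a line, values as JSON. drive_tool: Moves the arm, as the interface text tells. Its arguments: {"type":"object","properties":{"deltas":{"type":"string"}},"required":["deltas"]}

```bash
ls; mkdir -p pics; python3 - <<'E'
from rig import bot, imaging
import cv2,json
for n in("top","side"):
    cv2.imwrite(f"pics/{n}0.png",imaging.capture(n)[:,:,::-1])
    m=imaging.camera_model(n);print(n,m)
s=bot.read_state();print(s)
E
```

```text
pics
top {'fx': 453.322676705246, 'fy': 453.322676705246, 'cx': 280.0089234623551, 'cy': 213.98113610381466, 'dist': array([0.01288453, 0.        , 0.        , 0.        , 0.        ]), 'T': array([[-0.00773832, -0.99713983,  0.07518168,  0.50303772],
       [-0.9999175 ,  0.00848688,  0.00964221, -0.08638775],
       [-0.01025269, -0.07510086, -0.99712323,  1.16680752],
       [ 0.        ,  0.        ,  0.        ,  1.        ]])}
side {'fx': 383.29041919094146, 'fy': 383.29041919094146, 'cx': 276.2189737262549, 'cy': 210.6222969289199, 'dist': array([-0.08497977,  0.        ,  0.        ,  0.        ,  0.        ]), 'T': array([[-0.97017098, -0.16312594,  0.17932706,  0.40071304],
       [-0.24217822,  0.68531751, -0.68679663,  0.55445153],
       [-0.01086162, -0.70973927, -0.70438072,  0.7395704 ],
       [ 0.        ,  0.        ,  0.        ,  1.        ]])}
{'time_s': 0.1, 'joint_positions': array([-8.13335409e+01,  3.02727146e+01,  8.21459979e+01, -8.20841523e-04,
        6.76887755e+01, -1.02275612e+01]), 'qvel': array([-0.01298148, -0.19085951, -0.18669679, -0.0872598 ,  0.01660169,
       -0.00448547]), 'tau': array([-1.90542323e-04, -4.40986025e+01, -1.77151179e+01,  6.35068375e-02,
        5.33933763e-02, -3.92071365e-05]), 'position': array([ 0.20231206, -0.59068823,  0.22169631]), 'tcp_rot': array([[ 9.46117442e-01,  3.23823561e-01, -2.95784909e-04],
       [ 3.23823538e-01, -9.46115682e-01,  1.85260102e-03],
       [ 3.20069119e-04, -1.84856025e-03, -9.99998240e-01]]), 'force': array([ 0.22741646, -0.37393683, -0.21163182]), 'moment': array([-0.0124229 , -0.02851436, -0.02672253]), 'grasp_force': 0.0, 'opening': 1.0007084376888142}
```

View pics/top0.png

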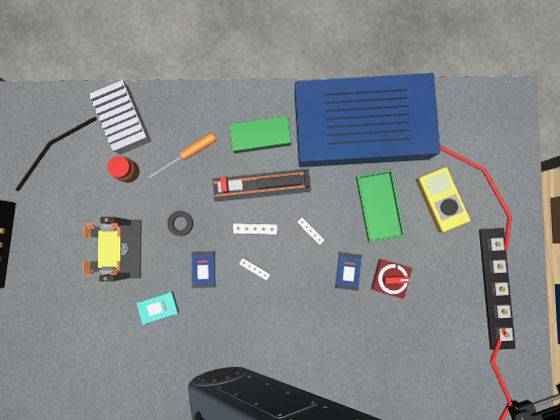

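View pics/side0.png

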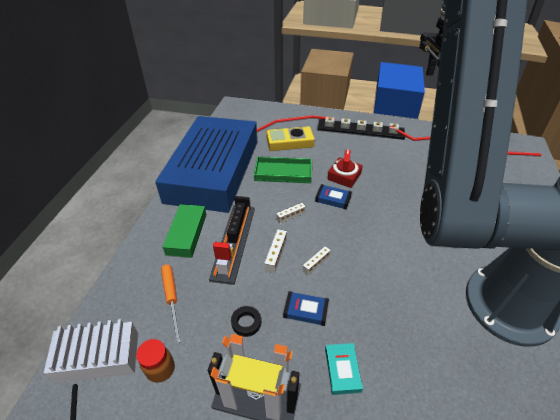

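Top picture: magazine at (112,248), channel (262,185) with red handle (223,185) and black strip, the largest white strip (255,229), cells (203,270) and (348,271), tray (380,206), isolator (393,280). The turquoise decoy is at (157,307). The side picture agrees and shows only two blue cells.

```bash
cat > h.py <<'E'
from rig import bot, imaging
import cv2, numpy as np
def rays(m,px):
    K=np.array([[m['fx'],0,m['cx']],[0,m['fy'],m['cy']],[0,0,1.]])
    u=cv2.undistortPoints(np.float64(px).reshape(-1,1,2),K,m['dist']).reshape(-1,2)
    return np.c_[u,np.ones(len(u))]@m['T'][:3,:3].T, m['T'][:3,3]
def cast(m,px,z):
    d,o=rays(m,px); return (o+d*((z-o[2])/d[:,2])[:,None])[:,:2]
def rects(m,img,lo,hi,z,amin=30,roi=None,close=0):
    """HSV mask -> blobs: pixel centre, rect centre mm, size mm, long-axis angle deg"""
    k=cv2.inRange(cv2.cvtColor(img,cv2.COLOR_RGB2HSV),lo,hi)
    if roi: r=np.zeros_like(k); x0,y0,x1,y1=roi; r[y0:y1,x0:x1]=k[y0:y1,x0:x1]; k=r
    if close: k=cv2.morphologyEx(k,cv2.MORPH_CLOSE,np.ones((close,close)))
    out=[]
    for c in cv2.findContours(k,cv2.RETR_EXTERNAL,cv2.CHAIN_APPROX_NONE)[0]:
        if cv2.contourArea(c)<amin: continue
        c=c.reshape(-1,2)
        p=np.float32(cast(m,c,z)*1000)
        (cx,cy),(w,h),a=cv2.minAreaRect(p)
        if h>w: w,h,a=h,w,a+90
        out.append((c.mean(0).round().astype(int).tolist(),[round(float(cx),1),round(float(cy),1)],[round(w,1),round(h,1)],round((a+90)%180-90,1)))
    return out
E
python3 - <<'E'
from h import *
im=imaging.capture("top");m=imaging.camera_model("top")
def p(n,*a,**k):
    print(n); [print("  ",r) for r in rects(m,im,*a,**k)]
p("blue cells",(105,90,40),(125,255,140),.02,60,(150,220,400,320),5)
p("white",(0,0,180),(40,70,255),.036,15,(225,210,330,285),5)
p("black strip",(0,0,0),(180,120,60),.046,40,(200,165,320,205),1)
p("orange",(5,120,120),(20,255,255),.025,10,(200,165,320,205),1)
p("red handle",(172,130,80),(180,255,255),.095,10,(200,165,320,205),1)
p("red handle0",(0,130,80),(4,255,255),.095,10,(200,165,320,205),1)
p("green tray",(50,100,60),(75,255,255),.024,100,(350,165,420,250),5)
p("yellow",(22,120,120),(32,255,255),.109,50,(80,210,145,285),5)
p("mag orange",(5,120,120),(20,255,255),.148,8,(80,210,145,285),1)
p("mag dark",(0,0,0),(180,120,75),.015,20,(80,210,145,285),1)
p("switch",(0,130,60),(6,255,255),.081,20,(365,255,420,305),1)
p("switch2",(174,130,60),(180,255,255),.081,20,(365,255,420,305),1)
a=cv2.resize(im[205:320,75:215],None,fx=4,fy=4,interpolation=3)
b=cv2.resize(im[250:310,360:425],None,fx=4,fy=4,interpolation=3)
c=cv2.resize(im[160:210,205:320],None,fx=4,fy=4,interpolation=3)
o=np.zeros((600,800,3),np.uint8); o[:400,:560]=a[:400];o[400:600,:460]=c;o[330:570,530:790]=b
cv2.imwrite("pics/crop.png",o[:,:,::-1])
E
```

```text
blue cells
white
   ([255, 268], [454.6, -11.7], [69.4, 13.1], 58.9)
   ([256, 229], [552.3, -15.3], [104.3, 25.4], 87.8)
   ([307, 229], [549.6, -143.1], [54.5, 14.1], 44.4)
black strip
orange
   ([260, 190], [649.8, -23.9], [227.2, 5.9], -84.5)
   ([272, 176], [685.9, -57.0], [156.3, 6.7], -84.5)
red handle
red handle0
   ([223, 184], [657.5, 58.4], [36.4, 14.5], 5.7)
green tray
   ([380, 206], [608.6, -327.8], [168.7, 91.4], 9.5)
yellow
   ([108, 249], [505.1, 323.1], [86.0, 51.4], 1.3)
mag orange
   ([87, 269], [461.8, 357.2], [32.5, 18.6], 30.2)
   ([116, 269], [460.5, 291.6], [33.6, 13.0], -29.6)
   ([88, 230], [547.9, 357.6], [31.3, 17.3], -20.7)
   ([116, 228], [550.6, 292.0], [33.7, 12.8], 29.8)
mag dark
   ([114, 276], [434.6, 344.1], [74.2, 16.8], -84.8)
   ([122, 221], [573.0, 328.6], [43.8, 17.7], 79.2)
switch
   ([399, 293], [392.5, -355.6], [43.6, 18.8], -68.3)
   ([399, 276], [432.4, -352.9], [71.2, 49.6], -70.6)
   ([381, 275], [435.1, -319.4], [73.9, 35.2], -14.7)
switch2
```

View pics/crop.png

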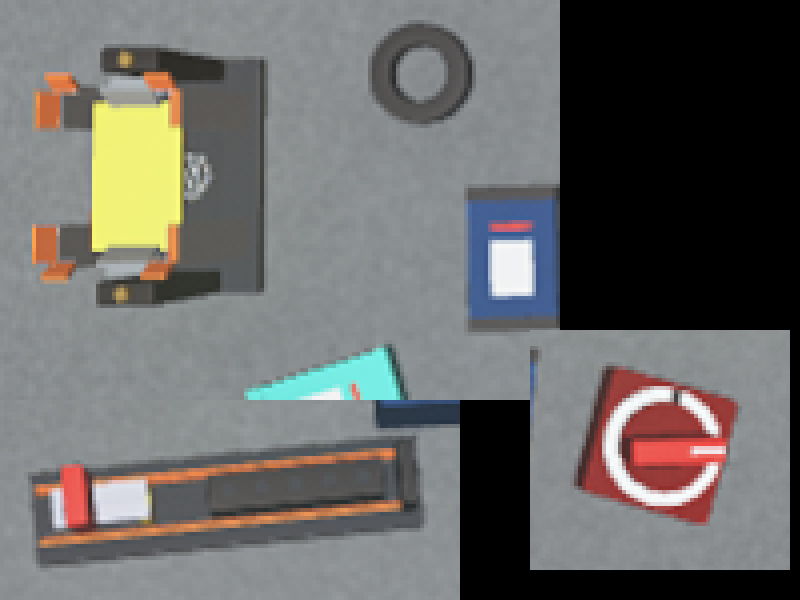

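The crop shows the isolator bar lying along world y (about image-horizontal), centred near px (397,280). The magazine's four orange tips are symmetric about the yellow plate, and the old strip lies in the channel towards the stop end.

```bash
python3 - <<'E'
from h import *
m=imaging.camera_model("top")
print(cast(m,[(397,280.5)],.081)*1000, cast(m,[(390,280.5)],.081)*1000)
for q in[(203,270),(348,271)]: print(cast(m,[q],.02)*1000)
E
```

```text
[[ 424.65722243 -351.58942092]] [[ 424.75753928 -335.08597712]]
[[449.78141425 119.60174718]]
[[ 444.63760009 -244.72719465]]
```

Emit:
drive_tool(
  deltas="87 230 240 0 1.24;87 230 240 0 1.24;87 230 240 0 1.24;87 230 240 0 1.24;87 230 240 0 1.24;87 230 240 0 1.24;87 230 240 0 1.24;87 230 240 0 1.24;87 230 240 0 1.24;87 230 240 0 1.24;87 230 240 0 1.24;87 230 240 0 1.24",
)

```text
time_s: 1.35
position: [0.4322, -0.3515, 0.2224]
tcp_rot: [[0.002, 1.0, -0.0], [1.0, -0.002, 0.0], [0.0, -0.0, -1.0]]
force: [0.7, 0.1, -0.1]
opening: 1.001
grasp_force: 0.0
```

```bash
cat >> h.py <<'E'
def wrist(name=None):
    s=bot.read_state(); m=imaging.camera_model("wrist"); im=imaging.capture("wrist")
    if name: cv2.imwrite(f"pics/{name}.png",im[:,:,::-1])
    R=s['tcp_rot']; print("t",round(s['time_s'],2),"tcp",(s['position']*1000).round(1),"yaw_y",np.degrees(np.arctan2(R[1,1],R[0,1])).round(1),"q6",s['joint_positions'][5].round(1))
    return m,im
E
python3 - <<'E'
from h import *
m,im=wrist("w1")
print(m)
for r in rects(m,im,(0,130,60),(6,255,255),.081,100): print(r)
E
```

```text
t 1.35 tcp [ 432.2 -351.5  222.4] yaw_y -0.1 q6 -50.5
{'fx': 326.55026892166336, 'fy': 326.55026892166336, 'cx': 281.63928899922854, 'cy': 212.8915978906674, 'dist': array([-0.012401,  0.      ,  0.      ,  0.      ,  0.      ]), 'T': array([[ 9.99998869e-01, -1.13209664e-03, -9.90124486e-04,
         4.32189387e-01],
       [-1.37211940e-03, -9.56301312e-01, -2.92379750e-01,
        -2.71476762e-01],
       [-6.15855212e-04,  2.92380778e-01, -9.56301784e-01,
         3.85198713e-01],
       [ 0.00000000e+00,  0.00000000e+00,  0.00000000e+00,
         1.00000000e+00]])}
([244, 197], [395.3, -346.8], [56.2, 24.4], -81.3)
([288, 192], [431.2, -345.5], [72.0, 57.1], 73.4)
([258, 157], [409.1, -309.8], [21.3, 12.7], 24.7)
```

View pics/w1.png

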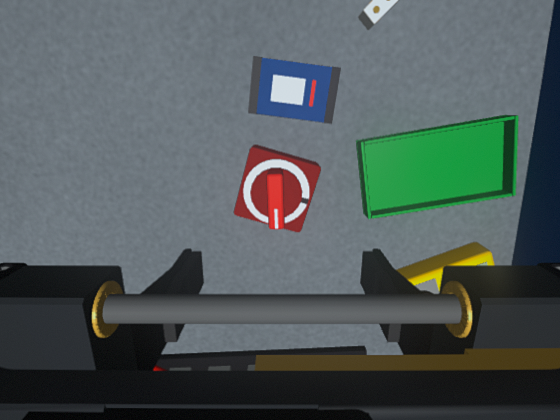

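Wrist picture: isolator bar from (275,174) to (278,230), with the white pointer at its lower end. A cell is at (294,90) and the tray at (438,167).

```bash
python3 - <<'E'
from h import *
m,im=wrist()
print((cast(m,[(275,174),(276,200),(277.5,230),(267,200),(285,200)],.081)*1000).round(1))
print(rects(m,im,(0,150,190),(6,255,255),.081,60))
print((cast(m,[(294,90)],.02)*1000).round(1))
E
```

```text
t 1.4 tcp [ 432.2 -351.5  222.4] yaw_y -0.1 q6 -50.5
[[ 425.7 -326.3]
 [ 426.5 -351.6]
 [ 427.7 -382.3]
 [ 417.8 -351.6]
 [ 435.1 -351.6]]
[([275, 205], [425.6, -353.6], [53.0, 12.9], -88.3)]
[[ 445.  -248.2]]
```

Emit:
drive_tool(
  deltas="87 -6 -2.5 -50 0.03;87 -6 -2.5 -100 0.03;87 -6 -2.5 -150 0.03;87 -6 -2.5 -170 0.03;87 -6 -2.5 -170 0.03;30 -6 -2.5 -170 0.03;10 -6 -2.5 -170 0.03;10 -6 -2.5 -170 0.03;10 -6 -2.5 -170 0.03;10 -6 -2.5 -170 0.03;10 -6 -2.5 -170 0.03;10 -6 -2.5 -170 0.03",
)

```text
time_s: 2.65
position: [0.4265, -0.3538, 0.0528]
tcp_rot: [[-0.029, 1.0, 0.0], [1.0, 0.029, -0.0], [-0.0, 0.0, -1.0]]
force: [0.1, 0.3, -0.2]
opening: 0.449
grasp_force: 0.0
```

Emit:
drive_tool(
  deltas="10 0 0 0 0.14;10 0 0 0 0.28;10 0 0 0 0.42;10 0 0 0 0.56;10 0 0 0 0.70;10 0 0 0 0.84;10 0 0 0 0.98;10 0 0 0 1.12;10 0 0 0 1.26;10 0 0 0 1.36;10 0 0 0 1.40;10 0 0 0 1.41",
)

```text
time_s: 3.85
position: [0.4266, -0.3533, 0.0525]
tcp_rot: [[-0.991, 0.136, 0.001], [0.136, 0.991, 0.002], [-0.001, 0.002, -1.0]]
force: [0.6, 1.2, 1.1]
opening: 0.201
grasp_force: 34.1
```

```bash
python3 -c "
from h import *
s=bot.read_state();print(s['moment'],s['force'],s['grasp_force'],s['joint_positions']);R=s['tcp_rot'];print(np.degrees(np.arctan2(R[1,1],R[0,1])))"
```

```text
[ 0.31652543 -0.28279542 -1.00354475] [0.57661161 1.16458989 1.10819532] 34.070337710436434 [ -51.24455111   39.34840234   99.79443674    0.15212983   40.89438421
 -133.55782051]
82.1982748576266
```

Emit:
drive_tool(
  deltas="10 0 0 0 0.02;60 0 0 0 -0.02;60 0 0 0 -0.02;60 0 0 0 -0.02;60 0 0 0 -0.02;60 0 0 0 -0.02;60 0 0 0 -0.02;60 0 0 0 -0.02;60 0 0 50 -0.02;60 0 0 100 -0.02;60 0 0 150 -0.02;60 0 0 170 -0.02",
)

```text
time_s: 5.05
position: [0.4281, -0.3557, 0.2276]
tcp_rot: [[-0.989, 0.151, 0.005], [0.151, 0.989, -0.007], [-0.006, -0.006, -1.0]]
force: [1.0, -1.0, -0.9]
opening: 0.693
grasp_force: 0.0
```

```bash
python3 - <<'E'
from h import *
m,im=wrist()
print(rects(m,im,(0,150,190),(6,255,255),.081,60))
m=imaging.camera_model("top");im=imaging.capture("top")
print(rects(m,im,(0,130,170),(6,255,255),.081,20,(365,255,420,305),1))
E
```

```text
t 5.05 tcp [ 428.1 -355.7  227.6] yaw_y 81.3 q6 -132.5
[([285, 198], [425.4, -353.4], [53.9, 13.9], -16.0), ([18, 40], [255.8, -561.2], [63.6, 16.6], -11.8)]
[]
```

Emit:
drive_tool(
  deltas="60 -2 2 -50 -0.13;60 -2 2 -100 -0.13;60 -2 2 -150 -0.13;60 -2 2 -173 -0.13;10 -2 2 -175 -0.13;10 -2 2 -175 -0.13;10 -2 2 -175 -0.13;10 -2 2 -175 -0.13;10 -2 2 -175 -0.13;10 -2 2 -175 -0.13;10 -2 2 -175 -0.13;10 -2 2 -175 -0.13",
)

```text
time_s: 6.35
position: [0.4214, -0.3516, 0.0434]
tcp_rot: [[-0.961, 0.277, -0.006], [0.277, 0.961, 0.003], [0.007, 0.001, -1.0]]
force: [-3.7, -7.4, -21.0]
opening: 0.615
grasp_force: 30.0
```

```bash
python3 -c "
from h import *
s=bot.read_state();print(s['moment'],s['force'],s['grasp_force'],s['opening']);R=s['tcp_rot'];print(np.degrees(np.arctan2(R[1,1],R[0,1])))"
```

```text
[-1.18589868  0.54404921 -0.02981337] [ -3.65231969  -7.43469852 -20.99231951] 29.970712959766388 0.615059281870361
73.92458685435045
```

Emit:
drive_tool(
  deltas="10 0 0 0 0.03;10 0 0 0 0.06;10 0 0 0 0.08;10 0 0 0 0.1",
)

```text
time_s: 6.75
position: [0.4197, -0.3516, 0.0436]
tcp_rot: [[-0.983, 0.183, -0.008], [0.183, 0.983, 0.004], [0.009, 0.003, -1.0]]
force: [-10.2, -10.1, -17.7]
opening: 0.611
grasp_force: 29.9
```

```bash
python3 -c "
from h import *
s=bot.read_state();print(s['moment'],s['force'],s['grasp_force'],s['opening']);R=s['tcp_rot'];print(np.degrees(np.arctan2(R[1,1],R[0,1])))"
```

```text
[-1.48884994  1.71911068 -1.25336908] [-10.15999372 -10.11918969 -17.70370725] 29.942177832126617 0.6107806126777009
79.45076945943727
```

Emit:
drive_tool(
  deltas="70 0 0 0 0;70 0 0 0 -0.1;70 0 0 0 -0.1;70 0 0 0 -0.1;70 0 0 120 -0.1;70 0 0 170 -0.1;70 0 0 170 -0.1;70 0 0 170 -0.1;70 0 0 170 -0.1;70 0 0 170 -0.1",
)

```text
time_s: 7.75
position: [0.4242, -0.3512, 0.2175]
tcp_rot: [[-0.961, 0.277, 0.0], [0.277, 0.961, 0.0], [0.0, 0.0, -1.0]]
force: [0.7, 1.1, -0.0]
opening: 0.803
grasp_force: 0.0
```

```bash
python3 - <<'E'
from h import *
m,im=wrist("w2")
print(rects(m,im,(0,150,190),(6,255,255),.081,60))
E
```

```text
t 7.75 tcp [ 424.2 -351.2  217.5] yaw_y 73.9 q6 -125.2
[([280, 206], [425.3, -353.2], [53.2, 12.6], -16.0), ([2, 94], [262.8, -558.8], [51.3, 5.2], -27.3)]
```

View pics/w2.png

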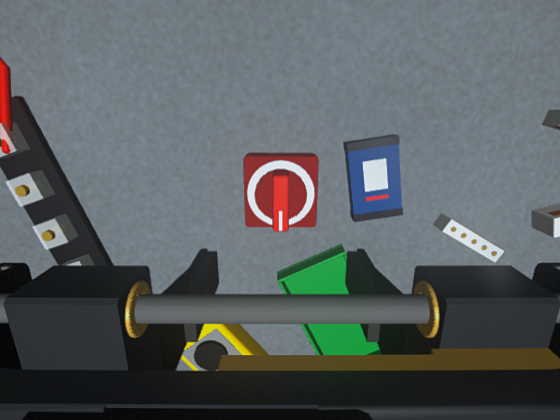

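The picture shows the bar at (280,203), aligned with the housing mark, so the isolator is off. Next is the old strip; I'll also check the blue box height for gripper body clearance.

Emit:
drive_tool(
  deltas="87 247 261 20 -1.19;87 247 261 20 -1.19;87 247 261 20 -1.19;87 247 261 20 -1.19;87 247 261 20 -1.19;87 247 261 20 -1.19;87 247 261 20 -1.19;87 247 261 20 -1.19;87 247 261 20 -1.19;87 247 261 20 -1.19;87 247 261 20 -1.19;87 247 261 20 -1.19",
)

```text
time_s: 9.0
position: [0.6705, -0.0914, 0.2364]
tcp_rot: [[-0.099, 0.995, -0.002], [0.995, 0.099, 0.001], [0.001, -0.002, -1.0]]
force: [-1.4, 0.2, 0.3]
opening: 1.001
grasp_force: 0.0
```

```bash
python3 - <<'E'
from h import *
m=imaging.camera_model("top")
print((cast(m,[(297,165),(438,157)],0)*1000).round())
for z in(.06,.08,.1,.12): print(z,(cast(m,[(298,153),(438,148)],z)*1000).round())
m,im=wrist("w3")
for z in(.025,.046):print(rects(m,im,(0,0,0),(180,120,60),z,400)); print(rects(m,im,(5,120,120),(20,255,255),z,50))
E
```

```text
[[ 718. -120.]
 [ 736. -486.]]
0.06 [[ 737. -121.]
 [ 746. -466.]]
0.08 [[ 733. -121.]
 [ 742. -459.]]
0.1 [[ 729. -120.]
 [ 737. -452.]]
0.12 [[ 725. -119.]
 [ 733. -445.]]
t 9.0 tcp [670.5 -91.4 236.4] yaw_y 5.7 q6 -22.9
[([296, 334], [686.5, -311.2], [844.5, 278.9], 5.9)]
[([298, 135], [683.3, -40.9], [194.4, 5.8], -84.4), ([269, 135], [650.9, -44.2], [194.5, 5.5], -84.4), ([411, 11], [782.3, 101.8], [30.0, 25.7], -58.9)]
[([296, 334], [685.2, -294.4], [797.1, 263.2], 5.9)]
[([298, 135], [682.2, -39.3], [183.5, 5.5], -84.4), ([269, 135], [651.5, -42.4], [183.6, 5.2], -84.4), ([411, 11], [775.6, 95.4], [28.3, 24.2], -58.9)]
```

View pics/w3.png

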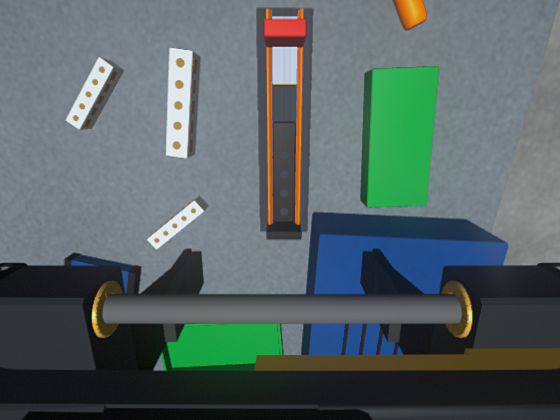

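```bash
python3 - <<'E'
from h import *
m,im=wrist()
print("strip near end, stop top corner",(cast(m,[(284,122)],.046)*1000).round(1),(cast(m,[(284,227)],.05)*1000).round(1))
print("red",rects(m,im,(0,130,80),(6,255,255),.095,60,(220,0,340,60)),"plunger yel",rects(m,im,(20,120,120),(34,255,255),.03,5,(260,60,310,110)))
print("white",rects(m,im,(0,0,180),(40,70,255),.036,100,(40,30,240,260),5))
b=cv2.inRange(cv2.cvtColor(im,cv2.COLOR_RGB2HSV),(0,0,0),(180,255,255))
print("tray",rects(m,im,(50,100,60),(75,255,255),.024,100))
E
```

```text
t 9.05 tcp [670.7 -91.6 236.8] yaw_y 5.6 q6 -22.8
strip near end, stop top corner [[665.4 -20.5]] [[ 677.  -134.6]]
red [([284, 27], [657.8, 56.5], [34.4, 12.7], 5.7)] plunger yel []
white []
tray [([225, 346], [613.7, -327.5], [159.8, 76.3], 5.9), ([398, 135], [794.2, -28.3], [153.7, 78.7], -82.1)]
```

Emit:
drive_tool(
  deltas="50 -2 31 -50 0;50 -2 31 -100 0;50 -2 31 -150 0;50 -2 31 -190 0;50 -2 31 -205 0;50 -2 31 -209 0;15 -2 31 -209 0;15 -2 31 -209 0;15 -2 31 -209 0;15 -2 31 -209 0;15 -2 31 -209 0;15 -2 31 -209 0",
)

```text
time_s: 10.3
position: [0.6703, -0.06, 0.0304]
tcp_rot: [[-0.099, 0.995, 0.002], [0.995, 0.099, -0.001], [-0.001, 0.002, -1.0]]
force: [-0.8, 0.4, 6.9]
opening: 0.276
grasp_force: 30.0
```

Emit:
drive_tool(
  deltas="15 0 0 0 0;15 0 0 0 0;15 0 0 20 0;15 0 0 50 0;15 0 0 100 0;15 0 0 100 0",
)

```text
time_s: 10.9
position: [0.6745, -0.0608, 0.1359]
tcp_rot: [[-0.099, 0.995, 0.014], [0.995, 0.099, -0.004], [-0.005, 0.014, -1.0]]
force: [2.1, 0.9, 0.0]
opening: 0.271
grasp_force: 30.0
```

Emit:
drive_tool(
  deltas="15 -10 0 50 0;15 -20 -40 60 -0.15;15 -25 -90 60 -0.3;15 -30 -140 60 -0.45;15 -40 -190 60 -0.6;15 -46 -230 60 -0.75;15 -46 -265 60 -0.9;15 -46 -265 60 -1.05;15 -46 -265 60 -1.2;15 -46 -265 60 -1.35;15 -46 -265 60 -1.5;15 -46 -265 60 -1.5",
)

```text
time_s: 12.1
position: [0.623, -0.3245, 0.1877]
tcp_rot: [[0.986, 0.169, -0.001], [0.169, -0.986, 0.001], [-0.001, -0.001, -1.0]]
force: [-0.2, 0.1, -1.1]
opening: 0.275
grasp_force: 30.0
```

```bash
python3 - <<'E'
from h import *
m,im=wrist()
m=imaging.camera_model("top");im=imaging.capture("top")
cv2.imwrite("pics/t2.png",cv2.resize(im[100:320,80:440],None,fx=2.2,fy=2.2)[:,:,::-1])
for n in("top",):
  print(rects(m,im,(100,80,30),(125,255,150),.02,60,(150,220,400,320),3))
E
```

```text
t 12.1 tcp [ 623.  -324.5  187.7] yaw_y -80.3 q6 43.7
[]
```

View pics/t2.png

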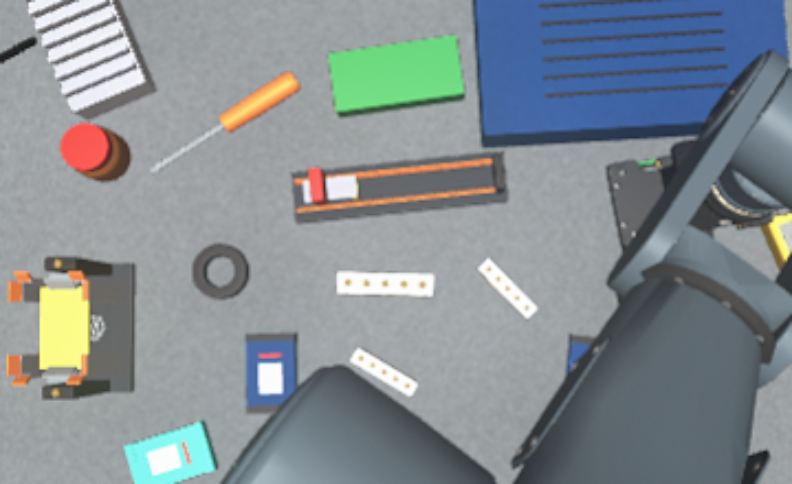

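The channel is now empty and the strip is held over the tray. Lower and release.

Emit:
drive_tool(
  deltas="15 0 0 -50 0;15 0 0 -100 0;15 0 0 -140 0;15 0 0 -160 0;15 0 0 -163 0;15 0 0 -163 0;38 0 0 -163 0;38 0 0 -163 0;38 0 0 -163 0;38 0 0 -163 0;38 0 0 -120 0;38 0 0 -70 0",
)

```text
time_s: 13.4
position: [0.6216, -0.3235, 0.1167]
tcp_rot: [[0.986, 0.169, -0.005], [0.169, -0.986, 0.004], [-0.005, -0.005, -1.0]]
force: [0.1, -0.8, 0.1]
opening: 0.435
grasp_force: 0.0
```

Emit:
drive_tool(
  deltas="60 0 0 50 0;60 0 0 100 0;60 0 0 100 0",
)

```text
time_s: 13.7
position: [0.6279, -0.3279, 0.229]
tcp_rot: [[0.985, 0.169, 0.015], [0.169, -0.985, -0.011], [0.013, 0.014, -1.0]]
force: [0.5, -0.1, 0.3]
opening: 0.624
grasp_force: 0.0
```

```bash
python3 - <<'E'
from h import *
m,im=wrist("w4")
print(rects(m,im,(50,100,30),(75,255,255),.024,300))
E
```

```text
t 13.7 tcp [ 627.9 -327.9  229. ] yaw_y -80.3 q6 43.7
[([279, 199], [608.5, -331.3], [170.0, 89.8], 9.7), ([34, 10], [766.1, -54.8], [66.9, 16.9], -80.6)]
```

View pics/w4.png

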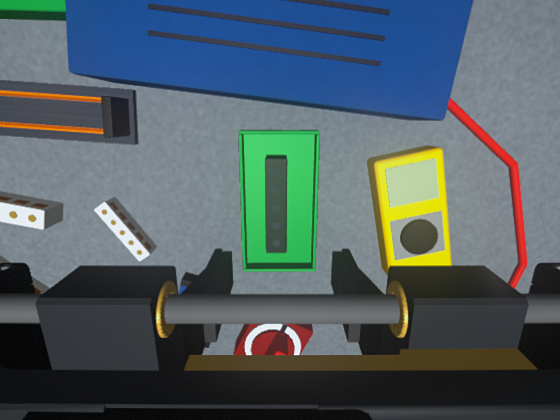

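The old strip lies inside the tray, at (275,204). Now to the new strip.

Emit:
drive_tool(
  deltas="60 -70 325 0 1.363;60 -70 325 0 1.363;60 -70 325 0 1.363;60 -70 325 0 1.363;60 -70 325 0 1.363;60 -70 325 0 1.363;60 -70 325 0 1.363;60 -70 325 0 1.363;60 -70 325 0 1.363;60 -70 325 0 1.363;60 -70 325 0 1.363;60 -70 325 0 1.363",
)

```text
time_s: 14.95
position: [0.5531, -0.0, 0.218]
tcp_rot: [[0.041, 0.999, -0.001], [0.999, -0.041, 0.0], [0.0, -0.001, -1.0]]
force: [0.5, 0.2, -0.3]
opening: 0.685
grasp_force: 0.0
```

```bash
python3 - <<'E'
from h import *
m,im=wrist("w5")
for z in(.036,):print(rects(m,im,(0,0,170),(40,70,255),z,300,None,7))
E
```

```text
t 14.95 tcp [553.1  -0.  218. ] yaw_y -2.3 q6 -9.3
[]
```

View pics/w5.png

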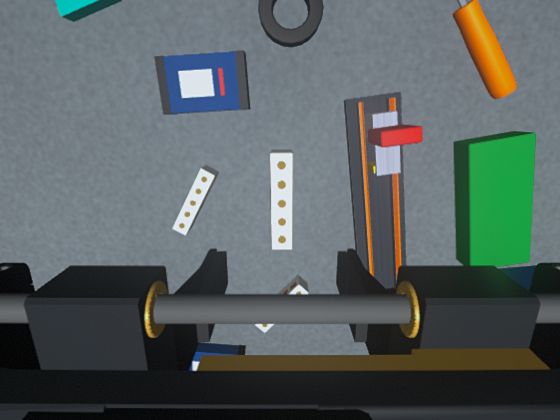

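```bash
python3 - <<'E'
from h import *
m,im=wrist()
h=cv2.cvtColor(im,cv2.COLOR_RGB2HSV);print(h[140:200:8,281].tolist())
print(rects(m,im,(0,0,160),(180,90,255),.036,100,None,1))
E
```

```text
t 15.0 tcp [ 5.532e+02 -1.000e-01  2.181e+02] yaw_y -2.3 q6 -9.3
[[103, 32, 145], [102, 34, 148], [103, 15, 237], [22, 138, 164], [103, 15, 237], [39, 13, 204], [24, 57, 185], [103, 15, 237]]
[([192, 201], [454.3, -9.7], [78.6, 17.1], 59.1), ([281, 201], [551.7, -14.3], [108.8, 23.8], 88.1), ([387, 159], [665.1, 29.2], [32.0, 25.0], -86.3), ([384, 119], [660.0, 70.0], [24.4, 14.3], 5.8), ([196, 83], [472.6, 111.7], [33.3, 25.8], 1.4)]
```

The picture shows the new strip at (281,201), right below the tool. Descending with a 15 mm off-centre grip.

Emit:
drive_tool(
  deltas="50 -1 1 -50 0;50 -1 1 -100 0;50 -1 1 -150 0;50 -1 1 -185 0;50 -1 1 -198 0;50 -1 1 -198 0;15 -1 1 -198 0;15 -1 1 -198 0;15 -1 1 -198 0;15 -1 1 -198 0;15 -1 1 -198 0;15 -1 1 -198 0",
)

```text
time_s: 16.25
position: [0.5531, 0.0011, 0.0218]
tcp_rot: [[0.038, 0.999, 0.002], [0.999, -0.038, -0.0], [-0.0, 0.002, -1.0]]
force: [-0.8, 0.5, 7.1]
opening: 0.27
grasp_force: 30.0
```

Emit:
drive_tool(
  deltas="15 0 0 0 0;15 0 0 30 0;15 0 0 80 0.06;15 20 -15 110 0.12;15 70 -35 110 0.14;15 115 -60 110 0.14;15 115 -60 110 0.14;15 115 -60 110 0.14;15 115 -60 110 0.14",
)

```text
time_s: 17.15
position: [0.6652, -0.0579, 0.1295]
tcp_rot: [[-0.102, 0.995, -0.004], [0.995, 0.102, 0.001], [0.002, -0.004, -1.0]]
force: [-0.6, 0.4, -1.5]
opening: 0.28
grasp_force: 30.0
```

```bash
python3 - <<'E'
from h import *
m,im=wrist()
for z in(.09,.13):print(rects(m,im,(0,0,160),(180,90,255),z,300,None,1))
print(rects(m,im,(5,120,120),(20,255,255),.025,50,None,1))
E
```

```text
t 17.15 tcp [665.2 -57.9 129.5] yaw_y 5.8 q6 -20.4
[([281, 339], [672.7, -136.5], [32.0, 26.3], 6.1), ([282, 248], [665.7, -65.7], [65.3, 32.2], -84.0), ([24, 128], [500.8, -4.2], [61.2, 13.2], 59.1), ([288, 96], [659.5, 31.4], [27.8, 20.3], -84.6)]
[([281, 339], [669.7, -105.3], [25.7, 21.1], 6.1), ([282, 248], [664.0, -48.5], [52.4, 25.9], -84.0), ([24, 128], [531.8, 0.9], [49.1, 10.6], 59.1), ([288, 96], [659.1, 29.4], [22.3, 16.3], -84.6)]
[([308, 159], [681.2, -18.6], [146.7, 5.7], -84.4), ([267, 129], [645.8, 6.7], [90.4, 5.4], -84.7), ([311, 25], [670.9, 85.4], [11.8, 5.1], -82.5), ([266, 25], [638.5, 82.4], [11.2, 4.4], -84.7), ([463, 17], [780.3, 103.3], [33.8, 25.8], -58.7)]
```

Emit:
drive_tool(
  deltas="15 4 -3 -40 0;15 4 -3 -60 0;15 4 -3 -60 0;15 4 -3 -60 0;15 4 -3 -60 0",
)

```text
time_s: 17.7
position: [0.6721, -0.0616, 0.0722]
tcp_rot: [[-0.102, 0.995, 0.002], [0.995, 0.102, -0.001], [-0.001, 0.002, -1.0]]
force: [-0.2, 0.5, -0.9]
opening: 0.271
grasp_force: 30.0
```

Emit:
drive_tool(
  deltas="15 -2.5 0 0 0;15 -2.5 0 0 0;15 -2.5 0 -15 0;15 -2.5 0 -25 0;15 -2.5 0 -30 0;15 -2.5 0 -35 0;15 -2.5 0 -38 0;15 -2.5 0 -39 0;15 -2.5 0 -39 0",
)

```text
time_s: 18.6
position: [0.6684, -0.0617, 0.0319]
tcp_rot: [[-0.102, 0.995, -0.001], [0.995, 0.102, 0.0], [0.0, -0.001, -1.0]]
force: [-1.7, 0.5, 3.7]
opening: 0.272
grasp_force: 30.0
```

Emit:
drive_tool(
  deltas="40 0 0 0 0;40 0 0 0 0;40 0 0 0 0;40 0 0 50 0;30 0 0 100 0;10 -5 50 110 0;0 -9 100 110 0;0 -13 150 110 0;0 -16 180 110 0;0 -16 180 110 0;0 -16 180 110 0",
)

```text
time_s: 19.7
position: [0.6529, 0.119, 0.1415]
tcp_rot: [[-0.104, 0.995, 0.0], [0.995, 0.104, -0.001], [-0.001, 0.0, -1.0]]
force: [-0.1, -0.2, 0.8]
opening: 0.012
grasp_force: 0.0
```

```bash
python3 - <<'E'
from h import *
import time
im=imaging.capture("top");m=imaging.camera_model("top")
print(rects(m,im,(0,130,80),(4,255,255),.095,10,(200,165,320,205),1))
print(rects(m,im,(0,0,160),(180,90,255),.046,30,(200,165,320,205),3))
cv2.imwrite("pics/t3.png",cv2.resize(im[150:210,190:330],None,fx=5,fy=5)[:,:,::-1])
s=bot.read_state();print(s['position'],s['opening'])
E
```

```text
[([224, 184], [657.5, 58.3], [36.4, 14.7], 5.7)]
[([235, 185], [661.7, 36.1], [35.0, 25.8], -84.1), ([279, 181], [669.9, -74.6], [111.5, 25.5], -84.1), ([257, 185], [661.9, -25.1], [296.7, 98.0], 89.5)]
[0.65314615 0.11786967 0.14147038] 0.008789298311856309
```

View pics/t3.png

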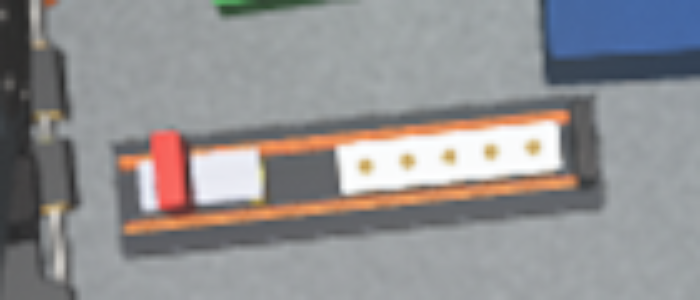

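The white strip lies between the lips close to the stop, with the rail open at (170,170). Lower beside the handle and push.

Emit:
drive_tool(
  deltas="0 0 0 -50 0;0 0 0 -79 0;0 0 0 -79 0;0 2 -25 -79 0;0 4 -40 -79 0;0 5 -52 -79 0;0 6 -65 -79 0;0 7 -77 -79 0;0 8 -88 -79 0;0 9 -97 -79 0;0 10 -104 -79 0;0 10 -108 -79 0",
)

```text
time_s: 20.95
position: [0.6645, 0.0124, 0.064]
tcp_rot: [[-0.099, 0.995, 0.004], [0.995, 0.099, 0.006], [0.005, 0.005, -1.0]]
force: [3.6, 11.4, -1.6]
opening: 0.003
grasp_force: 5.2
```

Emit:
drive_tool(
  deltas="0 0 -3 0 0;0 0 -5 0 0;0 0 -7 0 0;0 0 -8 0 0;0 0 -8 0 0",
)

```text
time_s: 21.45
position: [0.6649, 0.0088, 0.0641]
tcp_rot: [[-0.098, 0.995, 0.005], [0.995, 0.098, 0.011], [0.011, 0.006, -1.0]]
force: [4.9, 20.5, -0.8]
opening: 0.006
grasp_force: 9.5
```

Emit:
drive_tool(
  deltas="0 0 -4 0 0;0 0 -4 0 0;0 0 -4 0 0;0 0 10 0 0;0 0 40 20 0;0 0 70 70 0;20 -30 100 120 0;30 -60 100 150 0;40 -80 100 150 0;40 -80 100 150 0",
)

```text
time_s: 22.45
position: [0.5808, 0.1024, 0.2165]
tcp_rot: [[-0.102, 0.995, 0.003], [0.995, 0.102, -0.0], [-0.001, 0.003, -1.0]]
force: [1.0, -0.3, -0.4]
opening: 0.279
grasp_force: 0.0
```

```bash
python3 - <<'E'
from h import *
im=imaging.capture("top");m=imaging.camera_model("top")
print(rects(m,im,(0,130,80),(4,255,255),.095,10,(200,165,320,205),1))
print(rects(m,im,(0,0,160),(180,90,255),.046,30,(200,165,320,205),3))
for r in rects(m,im,(100,80,30),(130,255,170),.02,60,(130,210,420,340),3):print(r)
s=bot.read_state();print(s['position'],s['opening'])
E
```

```text
[([251, 181], [663.4, -7.4], [33.8, 14.3], -0.1)]
[([246, 184], [664.5, 7.7], [24.1, 10.8], 6.9), ([280, 181], [669.9, -75.9], [124.5, 28.1], -86.2), ([252, 193], [659.2, -24.7], [297.4, 92.8], 89.5), ([257, 169], [703.1, -22.6], [196.9, 24.2], -86.1)]
([348, 271], [445.1, -245.5], [73.4, 56.0], -7.4)
([206, 262], [476.0, 114.7], [73.0, 55.5], 0.2)
[0.58259743 0.10182232 0.21531346] 0.3297400592099376
```

Emit:
drive_tool(
  deltas="40 70 -50 10 0;40 70 -100 10 0;40 70 -150 10 0;40 70 -180 10 0;40 70 -180 10 0;40 70 -180 10 0;40 70 -180 10 0",
)

```text
time_s: 23.2
position: [0.6529, -0.0775, 0.222]
tcp_rot: [[-0.101, 0.995, -0.001], [0.995, 0.101, 0.001], [0.001, -0.001, -1.0]]
force: [-0.8, 0.2, 0.5]
opening: 0.462
grasp_force: 0.0
```

```bash
python3 - <<'E'
from h import *
m,im=wrist("w6")
print("red",rects(m,im,(0,130,80),(6,255,255),.095,60))
print(rects(m,im,(0,0,160),(180,90,255),.046,200,None,1))
im=imaging.capture("top");m=imaging.camera_model("top")
print(rects(m,im,(0,130,80),(4,255,255),.095,10,(200,165,320,205),1))
E
```

```text
t 23.2 tcp [652.9 -77.5 222. ] yaw_y 5.8 q6 -22.3
red [([68, 354], [442.0, -269.5], [35.3, 9.7], 72.7), ([302, 130], [664.1, -9.5], [34.6, 14.2], 5.9)]
[([185, 241], [551.0, -145.2], [76.2, 17.2], 44.1), ([298, 192], [669.8, -79.5], [120.0, 25.6], -85.5), ([300, 114], [662.5, 3.7], [24.0, 12.4], 5.9), ([98, 107], [462.0, -11.6], [76.0, 16.8], 58.9)]
[([251, 181], [663.4, -7.4], [33.8, 14.3], -0.1)]
```

View pics/w6.png

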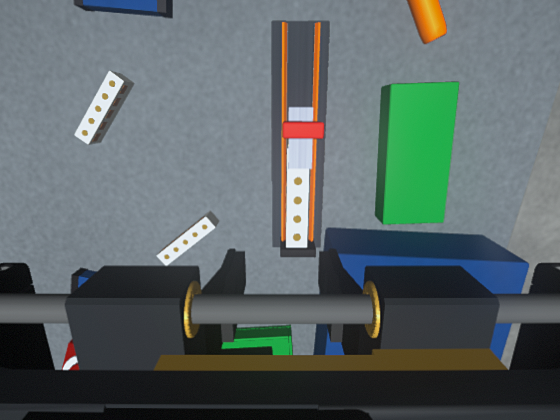

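The handle is at (302,130), about 66 mm of travel. I'll check the channel origin from its base ends, then push again.

```bash
python3 - <<'E'
from h import *
m,im=wrist()
u=np.array([-.098,.995])
for n,p,z in(("base+150",(300,21),.008),("stopfarTop-?",(298,256),.05),("stopInner",(298,248),.05),("stopinner46",(297,248),.046)):
    q=cast(m,[p],z)[0]*1000; print(n,q.round(1),"dist to handle",round(float((np.array([664.1,-9.5])-q)@u),1))
E
```

```text
t 23.3 tcp [652.8 -76.3 222.3] yaw_y 5.9 q6 -22.3
base+150 [653.3  95.7] dist to handle -105.8
stopfarTop-? [ 678.2 -146.8] dist to handle 137.9
stopInner [ 677.  -137.1] dist to handle 128.3
stopinner46 [ 676.3 -138.9] dist to handle 130.0
```

Emit:
drive_tool(
  deltas="30 0 50 0 0;15 0 100 0 0;0 0 130 0 0;0 5 130 -50 0;0 8 130 -100 0;0 8 130 -157 0;0 8 130 -157 0;0 8 120 -157 0;0 10 100 -157 0;0 11 90 -157 0;0 12 82 -157 0;0 12 79 -157 0",
)

```text
time_s: 24.55
position: [0.6669, 0.0089, 0.0694]
tcp_rot: [[-0.096, 0.995, 0.006], [0.995, 0.096, 0.015], [0.014, 0.007, -1.0]]
force: [2.3, 26.8, 5.0]
opening: 0.006
grasp_force: 13.5
```

The base and stop ends give a rail value of about 0.070, and a second push at 27 N did not move it. It is shut. Now look at the magazine.

Emit:
drive_tool(
  deltas="0 0 10 0 0;0 0 40 0 0;20 0 50 50 0;40 0 70 100 0.1;60 -20 120 150 0.25;80 -40 170 165 0.4;87 -60 220 165 0.55;87 -80 270 165 0.7;87 -107 300 165 0.85;87 -107 314 165 1.0;87 -107 314 165 1.15;87 -107 314 165 1.3",
)

```text
time_s: 25.75
position: [0.5577, 0.3168, 0.2333]
tcp_rot: [[-0.987, 0.159, 0.004], [0.159, 0.987, 0.001], [-0.004, 0.002, -1.0]]
force: [0.6, -0.4, -0.9]
opening: 0.835
grasp_force: 0.0
```

Emit:
drive_tool(
  deltas="87 0 0 0 0.14;87 0 0 0 0.17;87 0 0 0 0.17;87 0 0 0 0.17",
)

```text
time_s: 26.15
position: [0.5583, 0.315, 0.2315]
tcp_rot: [[-1.0, 0.001, 0.001], [0.001, 1.0, 0.0], [-0.001, 0.0, -1.0]]
force: [-0.1, 0.7, -0.4]
opening: 0.998
grasp_force: 0.0
```

```bash
python3 - <<'E'
from h import *
m,im=wrist("w7")
for z in(.109,):print("yel",rects(m,im,(22,120,120),(32,255,255),z,300))
for r in rects(m,im,(5,120,120),(20,255,255),.150,30):print(r)
E
```

```text
t 26.15 tcp [558.3 315.  231.5] yaw_y 89.9 q6 -70.5
yel [([289, 142], [504.3, 320.9], [85.6, 52.0], 0.3)]
([284, 290], [620.2, 316.5], [20.3, 3.8], 90.0)
([48, 254], [587.2, 123.2], [82.9, 2.6], -84.3)
([331, 208], [548.5, 353.3], [35.0, 18.6], -26.8)
([249, 208], [546.9, 290.5], [32.5, 20.4], 1.0)
([336, 87], [461.8, 351.3], [29.8, 21.3], 0.1)
([245, 88], [461.8, 289.9], [29.7, 20.5], -0.1)
```

View pics/w7.png

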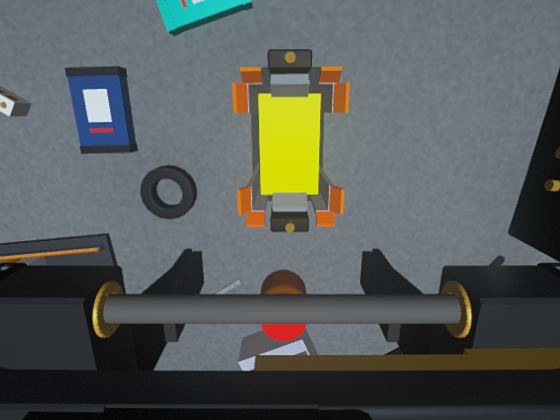

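The magazine is centred near (289,142) with yaw about 0. The near cell is at (101,110).

```bash
python3 - <<'E'
from h import *
m,im=wrist()
print(rects(m,im,(100,80,30),(130,255,200),.02,300,(40,40,170,180),5))
m=imaging.camera_model("top");im=imaging.capture("top")
for r in rects(m,im,(100,80,30),(130,255,170),.02,60,(130,210,420,340),5):print(r)
E
```

```text
t 26.2 tcp [558.2 315.  231.2] yaw_y 90.0 q6 -70.5
[([101, 110], [475.0, 117.1], [74.2, 63.4], 1.2)]
([348, 271], [445.0, -245.4], [73.6, 56.1], -7.5)
([205, 260], [475.9, 114.7], [73.0, 55.5], 0.4)
```

Emit:
drive_tool(
  deltas="87 -20 -48 0 0;87 -40 -95 0 0;87 -58 -140 0 0;87 -76 -185 0 0;87 -82.5 -200 0 0;87 -82.5 -200 -20 0;87 -82.5 -200 -70 0;87 -82.5 -200 -120 0;87 -82.5 -200 -170 0;87 -82.5 -200 -200 0;87 -82.5 -200 -200 0;87 -82.5 -200 -200 0",
)

```text
time_s: 27.5
position: [0.4757, 0.1152, 0.0306]
tcp_rot: [[-1.0, -0.001, -0.001], [-0.001, 1.0, 0.0], [0.001, 0.0, -1.0]]
force: [-0.4, 0.6, 0.2]
opening: 1.004
grasp_force: 0.0
```

```bash
python3 - <<'E'
from h import *
m,im=wrist()
print(rects(m,im,(100,80,30),(130,255,200),.02,300,None,5))
E
```

```text
t 27.5 tcp [475.7 115.2  30.6] yaw_y 90.0 q6 -89.5
[([279, 244], [468.9, 113.3], [60.8, 55.7], 1.1)]
```

Emit:
drive_tool(
  deltas="87 0 -1 -20 0;87 0 -1 -25.5 0;87 0 -1 -25.5 0;50 0 -1 -25.5 0;50 0 -1 -25.5 0;50 0 -1 -25.5 0;50 0 -1 -25.5 0;50 0 -1 -25.5 0;50 0 -1 -25.5 0;50 0 -1 -25.5 0;50 0 -1 -25.5 0",
)

```text
time_s: 28.65
position: [0.4755, 0.1142, 0.0052]
tcp_rot: [[-1.0, -0.001, 0.0], [-0.001, 1.0, -0.0], [-0.0, -0.0, -1.0]]
force: [0.6, 0.4, 3.9]
opening: 0.64
grasp_force: 29.9
```

Emit:
drive_tool(
  deltas="45 0 0 40 0;45 0 0 90 0;45 0 0 140 0;45 0 0 190 0;45 0 0 205 0;45 0 0 205 0;45 0 0 205 0",
)

```text
time_s: 29.35
position: [0.4744, 0.1142, 0.2092]
tcp_rot: [[-1.0, -0.001, -0.002], [-0.001, 1.0, 0.0], [0.002, 0.0, -1.0]]
force: [0.9, 0.3, -1.4]
opening: 0.637
grasp_force: 29.9
```

```bash
python3 - <<'E'
from h import *
m,im=wrist("w8")
s=bot.read_state();z=s['position'][2]+.016
print(rects(m,im,(100,80,30),(130,255,200),z,300,None,5))
print("dark+blue",rects(m,im,(95,30,10),(135,255,120),z,300,(150,150,420,260),5))
E
```

```text
t 29.35 tcp [474.4 114.2 209.2] yaw_y 90.1 q6 -89.7
[([282, 332], [505.4, 114.1], [55.5, 10.7], -89.8), ([281, 248], [459.7, 113.6], [56.4, 44.8], -89.9)]
dark+blue [([347, 250], [456.7, 146.9], [12.2, 11.4], 3.0), ([282, 200], [433.6, 112.9], [57.0, 20.3], 89.1)]
```

View pics/w8.png

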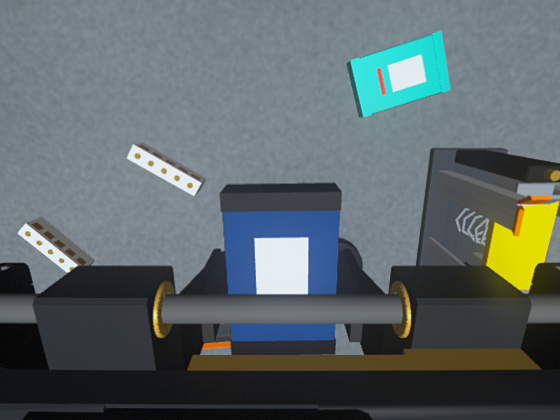

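The cell is held level and square. Its blue body runs from row 211 to row 340.

```bash
python3 - <<'E'
from h import *
m,im=wrist()
z=bot.read_state()['position'][2]+.0155
print(z,(cast(m,[(281,184),(281,193),(281,211),(281,340),(281,354)],z)*1000).round(1))
E
```

```text
t 29.4 tcp [473.9 114.1 208.4] yaw_y 90.1 q6 -89.7
0.22355721524808603 [[424.4 113.3]
 [428.7 113.3]
 [437.4 113.3]
 [509.6 113.4]
 [518.7 113.4]]
```

Emit:
drive_tool(
  deltas="45 7 50 0 0;45 15 100 0 0;45 22 150 0 0;45 29 190 0 0;45 30.5 207 0 0;45 30.5 207 0 0;45 30.5 207 0 0;45 30.5 207 -20 0;45 30.5 207 -40 0;45 30.5 207 -40 0",
)

```text
time_s: 30.45
position: [0.5035, 0.3181, 0.1671]
tcp_rot: [[-1.0, 0.001, -0.008], [0.001, 1.0, -0.004], [0.008, -0.004, -1.0]]
force: [-1.1, -1.3, -1.8]
opening: 0.641
grasp_force: 29.9
```

Emit:
drive_tool(
  deltas="45 0 0 0 0;45 0 0 0 0;45 0 0 0 0",
)

```text
time_s: 30.75
position: [0.5067, 0.321, 0.1712]
tcp_rot: [[-1.0, -0.001, 0.002], [-0.001, 1.0, 0.001], [-0.002, 0.001, -1.0]]
force: [-0.4, -0.1, -0.7]
opening: 0.641
grasp_force: 29.9
```

Emit:
drive_tool(
  deltas="45 -0.5 0 -10 0;45 -0.5 0 -20 0;45 -0.5 0 -30 0;45 -0.5 0 -37 0;45 -0.5 0 -37 0",
)

```text
time_s: 31.25
position: [0.5043, 0.3208, 0.1312]
tcp_rot: [[-1.0, -0.001, -0.003], [-0.001, 1.0, -0.001], [0.003, -0.001, -1.0]]
force: [0.1, -1.2, -1.3]
opening: 0.638
grasp_force: 29.9
```

Emit:
drive_tool(
  deltas="45 0 0 -8 0;45 0 0 -16 0;45 0 0 -24 0;45 0 0 -32 0;45 0 0 -40 0;45 0 0 -44 0;45 0 0 -44 0",
)

```text
time_s: 31.95
position: [0.5064, 0.3216, 0.0891]
tcp_rot: [[-1.0, -0.001, 0.002], [-0.001, 1.0, 0.001], [-0.002, 0.001, -1.0]]
force: [-0.1, 0.0, 5.9]
opening: 0.641
grasp_force: 29.9
```

Emit:
drive_tool(
  deltas="45 0 0 0 0;75 0 0 0 0;75 0 0 0 0;75 0 0 0 0;75 0 0 0 0;75 0 0 40 0;75 0 0 90 0;75 0 0 130 0;80 45 0 140 0;80 45 0 140 0;80 45 0 140 0;80 45 0 140 0",
)

```text
time_s: 33.15
position: [0.5488, 0.3208, 0.2276]
tcp_rot: [[-1.0, -0.001, -0.004], [-0.001, 1.0, -0.001], [0.004, -0.001, -1.0]]
force: [-0.4, -0.2, -0.2]
opening: 0.92
grasp_force: 0.0
```

```bash
python3 - <<'E'
from h import *
m,im=wrist("w9")
print(rects(m,im,(100,80,30),(130,255,200),.109,300,None,5))
for r in rects(m,im,(5,120,120),(20,255,255),.150,100):print(r)
cv2.imwrite("pics/w9c.png",cv2.resize(im[30:250,190:400],None,fx=2.6,fy=2.6)[:,:,::-1])
E
```

```text
t 33.15 tcp [548.8 320.8 227.6] yaw_y 90.1 q6 -69.8
[([283, 158], [506.0, 321.1], [73.8, 56.4], 1.1)]
([59, 261], [582.4, 139.7], [55.6, 2.5], -84.2)
([324, 222], [548.6, 353.4], [35.0, 18.6], -28.4)
([242, 222], [548.8, 289.1], [35.0, 18.6], 28.8)
([232, 112], [467.4, 285.0], [19.6, 10.7], 0.3)
([329, 102], [461.7, 351.4], [29.3, 20.8], 0.2)
([243, 89], [451.7, 293.2], [15.1, 9.1], -89.9)
```

View pics/w9c.png

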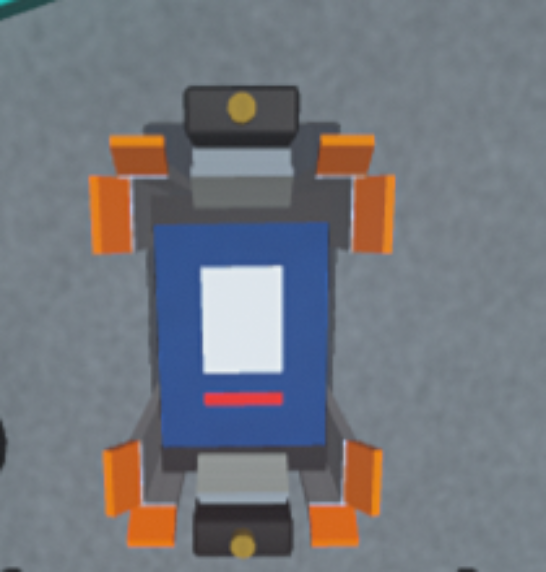

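The cell is seated, with both grey catches over its ends at (242,185) and (242,475). Now the second cell.

Emit:
drive_tool(
  deltas="75 -10 -50 0 0;75 -20 -100 0 0;75 -30 -150 0 0;75 -38 -200 0 0;75 -46 -250 0 0;75 -55 -300 0 0;75 -64 -350 0 0;75 -72 -400 0 -0.05;75 -80 -450 0 -0.1;75 -90 -500 0 -0.13;75 -95 -540 0 -0.13;75 -100 -566 0 -0.13",
)

```text
time_s: 34.4
position: [0.4494, -0.2477, 0.2285]
tcp_rot: [[-0.991, 0.131, -0.001], [0.131, 0.991, -0.0], [0.0, -0.001, -1.0]]
force: [1.3, 1.2, 0.7]
opening: 0.86
grasp_force: 0.0
```

Emit:
drive_tool(
  deltas="75 0 0 -40 0;75 0 0 -80 0;75 0 0 -120 0;75 0 0 -150 0;75 0 0 -150 0;75 0 0 -150 0;75 0 0 -150 0",
)

```text
time_s: 35.1
position: [0.4512, -0.2452, 0.0804]
tcp_rot: [[-0.992, 0.128, 0.002], [0.128, 0.992, -0.002], [-0.002, -0.001, -1.0]]
force: [-0.7, -0.3, -0.6]
opening: 0.858
grasp_force: 0.0
```

```bash
python3 - <<'E'
from h import *
m,im=wrist("w10")
print(rects(m,im,(100,80,30),(130,255,200),.02,300,None,5))
print("bar",rects(m,im,(0,150,190),(6,255,255),.081,60))
m=imaging.camera_model("top");im=imaging.capture("top")
for r in rects(m,im,(100,80,30),(130,255,170),.02,60,(130,210,420,340),5):print(r)
E
```

```text
t 35.1 tcp [ 451.2 -245.2   80.4] yaw_y 82.6 q6 -123.6
[([277, 218], [444.6, -248.5], [72.9, 55.7], -7.2)]
bar [([77, 234], [417.9, -351.2], [38.2, 14.0], -16.3)]
```

Emit:
drive_tool(
  deltas="75 -6 -2.5 0 0;75 -6 -2.5 -30 0;75 -6 -2.5 -55 0;75 -6 -2.5 -68 0;75 -6 -2.5 -68 0;50 -6 -2.5 -68 0;50 -6 -2.5 -68 0;50 -6 -2.5 -68 0;50 -6 -2.5 -68 0;50 -6 -2.5 -68 0;50 -6 -2.5 -68 0;50 -6 -2.5 -68 0",
)

```text
time_s: 36.4
position: [0.445, -0.2477, 0.012]
tcp_rot: [[-0.992, 0.128, 0.001], [0.128, 0.992, -0.001], [-0.002, -0.001, -1.0]]
force: [-0.1, 0.7, 6.2]
opening: 0.639
grasp_force: 30.0
```

Emit:
drive_tool(
  deltas="45 0 0 40 0;45 0 0 90 0;45 0 0 140 0;45 0 0 190 0;45 0 0 198 0;45 0 0 198 0;45 0 0 198 0;45 0 0 198 0",
)

```text
time_s: 37.2
position: [0.4431, -0.2461, 0.2068]
tcp_rot: [[-0.992, 0.129, -0.004], [0.129, 0.992, 0.004], [0.004, 0.003, -1.0]]
force: [-0.2, -0.1, -2.1]
opening: 0.637
grasp_force: 30.0
```

```bash
cat >> h.py <<'E'
def held(off):
    """offset of held cell centre from TCP, along tool x / y, mm (off: TCP height above cell underside)"""
    s=bot.read_state(); m,im=wrist(); z=s['position'][2]-off+.02
    k=cv2.inRange(cv2.cvtColor(im,cv2.COLOR_RGB2HSV),(100,80,30),(130,255,200))
    r=np.where(k[:,300:330].mean(1)>120)[0]; r=r[r>120]; print("blue rows",r.min(),r.max())
    q=cast(m,[(281,r.min()-.5),(281,r.max()+.5)],z)-s['position'][:2]
    print("ends",(q@s['tcp_rot'][:2,:2]*1000).round(1), "rects",rects(m,im,(100,80,30),(130,255,200),z,300,None,5))
E
python3 -c "
from h import *
held(.012)"
```

```text
t 37.2 tcp [ 443.1 -246.1  206.8] yaw_y 82.6 q6 -124.3
blue rows 207 332
ends [[ 36.7  -0.9]
 [-36.4  -0.9]] rects [([282, 328], [476.1, -251.0], [55.3, 5.2], 82.5), ([282, 250], [430.9, -245.1], [56.3, 48.5], 82.6)]
```

Emit:
drive_tool(
  deltas="45 10 50 5 0;45 20 100 5 0;45 30 150 5 0;45 40 200 5 0;45 50 250 5 0;45 60 300 5 0;45 62 350 5 0;45 62 400 5 0.05;45 62 450 5 0.1;45 62 500 5 0.135;45 62 540 5 0.135;45 62 567 5 0.135",
)

```text
time_s: 38.45
position: [0.5051, 0.323, 0.2118]
tcp_rot: [[-1.0, -0.009, -0.003], [-0.009, 1.0, -0.0], [0.003, -0.0, -1.0]]
force: [0.8, -0.7, -1.6]
opening: 0.637
grasp_force: 30.0
```

Emit:
drive_tool(
  deltas="45 0 0 0 0;45 0 0 -20 0;45 0 0 -30 0;45 0 0 -30 0;45 0 0 -30 0;45 0 0 -30 0;45 0 0 -30 0",
)

```text
time_s: 39.15
position: [0.507, 0.3195, 0.1848]
tcp_rot: [[-1.0, -0.006, 0.001], [-0.006, 1.0, 0.001], [-0.001, 0.0, -1.0]]
force: [0.9, -0.7, -0.6]
opening: 0.641
grasp_force: 30.0
```

Emit:
drive_tool(
  deltas="45 -0.5 1 -15 0;45 -0.5 1 -30 0;45 -0.5 1 -42 0;45 -0.5 1 -50 0;45 -0.5 1 -50 0;45 -0.5 1 -50 0",
)

```text
time_s: 39.75
position: [0.506, 0.3207, 0.1342]
tcp_rot: [[-1.0, -0.006, -0.0], [-0.006, 1.0, -0.0], [0.0, -0.0, -1.0]]
force: [-0.4, 0.7, -1.6]
opening: 0.638
grasp_force: 30.0
```

Emit:
drive_tool(
  deltas="45 0 0 -8 0;45 0 0 -16 0;45 0 0 -22 0;45 0 0 -28 0;45 0 0 -33 0;45 0 0 -38 0;45 0 0 -38 0;45 0 0 -38 0",
)

```text
time_s: 40.55
position: [0.5077, 0.3215, 0.0976]
tcp_rot: [[-1.0, -0.006, 0.004], [-0.006, 1.0, 0.002], [-0.004, 0.002, -1.0]]
force: [0.5, 0.2, 5.2]
opening: 0.64
grasp_force: 30.0
```

Emit:
drive_tool(
  deltas="45 0 0 -2 0;45 0 0 -2 0;75 0 0 -1 0;75 0 0 -1 0;75 0 0 -1 0;75 0 0 -1 0;75 0 0 40 0;75 0 0 90 0;75 0 0 120 0;80 43 0 130 0;80 43 0 130 0;80 43 0 130 0",
)

```text
time_s: 41.75
position: [0.5494, 0.3204, 0.2259]
tcp_rot: [[-1.0, -0.005, -0.0], [-0.005, 1.0, 0.0], [0.0, 0.0, -1.0]]
force: [-0.8, 0.1, -0.0]
opening: 0.914
grasp_force: 0.0
```

```bash
python3 - <<'E'
from h import *
m,im=wrist("w11")
print(rects(m,im,(100,80,30),(130,255,200),.109,300,(190,30,400,250),5))
print("before",rects(m,cv2.imread("pics/w9.png")[:,:,::-1].copy(),(100,80,30),(130,255,200),.109,300,(190,30,400,250),5))
a=cv2.imread("pics/w9.png")[80:230,250:320].astype(int);b=im[80:230,250:320,::-1].astype(int)
print(np.abs(a-b).mean())
# gray catch profile along the centre column
for n,x in(("w9",cv2.imread("pics/w9.png")),("w11",im[:,:,::-1])): print(n,cv2.cvtColor(np.ascontiguousarray(x),6)[60:245:4,283].tolist())
m=imaging.camera_model("top");im=imaging.capture("top")
for r in rects(m,im,(100,80,30),(130,255,170),.02,40,(60,210,450,420),5):print(r)
E
```

```text
t 41.75 tcp [549.4 320.4 225.9] yaw_y 90.3 q6 -70.1
[([283, 158], [507.3, 321.0], [73.2, 56.3], 0.4)]
before [([283, 158], [506.7, 320.7], [73.4, 56.0], 1.3)]
5.525079365079365
w9 [124, 62, 133, 133, 125, 59, 39, 155, 154, 154, 106, 107, 110, 79, 81, 81, 81, 82, 161, 227, 227, 228, 228, 228, 228, 227, 228, 228, 216, 85, 92, 112, 84, 82, 83, 83, 108, 145, 147, 145, 156, 53, 43, 66, 122, 135, 133]
w11 [117, 135, 133, 134, 68, 44, 42, 155, 154, 128, 106, 106, 98, 78, 81, 82, 82, 82, 108, 228, 228, 228, 227, 228, 228, 228, 228, 227, 233, 81, 82, 112, 83, 83, 81, 82, 127, 145, 147, 143, 157, 45, 45, 68, 126, 135, 133]
([111, 253], [501.5, 353.8], [68.3, 65.3], -88.9)
```

Both cells are locked: the second look matches the first seated cell, with the catches in. Last is the isolator.

Emit:
drive_tool(
  deltas="50 -5 -50 0 0;50 -10 -100 0 0;50 -15 -150 0 0;50 -20 -200 0 0;50 -25 -250 0 0;50 -30 -300 0 0;50 -40 -350 0 0;50 -50 -400 0 -0.1;50 -65 -450 0 -0.2;50 -80 -500 0 -0.285;50 -90 -550 0 -0.285;50 -100 -600 0 -0.285",
)

```text
time_s: 43.05
position: [0.4491, -0.2701, 0.2253]
tcp_rot: [[-0.961, 0.275, -0.002], [0.275, 0.961, 0.002], [0.002, 0.002, -1.0]]
force: [1.8, 0.0, 0.2]
opening: 0.573
grasp_force: 0.0
```

Emit:
drive_tool(
  deltas="50 -23 -50 0 0;50 -23 -74 0 0;50 -23 -74 0 0;50 -23 -74 0 0;50 -23 -74 0 0;50 -23 -74 0 0",
)

```text
time_s: 43.65
position: [0.428, -0.3417, 0.2258]
tcp_rot: [[-0.962, 0.273, -0.001], [0.273, 0.962, 0.001], [0.001, 0.001, -1.0]]
force: [-0.3, 0.6, 0.6]
opening: 0.569
grasp_force: 0.0
```

```bash
python3 - <<'E'
from h import *
m,im=wrist()
print("bar",rects(m,im,(0,150,190),(6,255,255),.081,60))
E
```

```text
t 43.65 tcp [ 428.  -341.7  225.8] yaw_y 74.1 q6 -124.5
bar [([270, 203], [425.4, -353.3], [52.5, 13.5], -16.8), ([1, 93], [264.7, -556.9], [48.2, 1.8], -29.6)]
```

Emit:
drive_tool(
  deltas="50 -2.5 -12 -20 0;50 -2.5 -12 -70 0;50 -2.5 -12 -120 0;50 -2.5 -12 -160 0;50 -2.5 -12 -172 0;10 -2.5 -12 -172 0;10 -2.5 -12 -172 0;10 -2.5 -12 -172 0;10 -2.5 -12 -172 0;10 -2.5 -12 -172 0;10 -2.5 -12 -172 0;10 -2.5 -12 -172 0",
)

```text
time_s: 44.9
position: [0.4269, -0.3535, 0.0557]
tcp_rot: [[-0.961, 0.278, 0.003], [0.278, 0.961, 0.003], [-0.002, 0.003, -1.0]]
force: [5.2, 8.0, 8.0]
opening: 0.184
grasp_force: 30.0
```

Emit:
drive_tool(
  deltas="10 0 0 0 -0.14;10 0 0 0 -0.28;10 0 0 0 -0.42;10 0 0 0 -0.56;10 0 0 0 -0.70;10 0 0 0 -0.84;10 0 0 0 -0.98;10 0 0 0 -1.12;10 0 0 0 -1.24;10 0 0 0 -1.32;10 0 0 0 -1.36;10 0 0 0 -1.36",
)

```text
time_s: 46.1
position: [0.4259, -0.3542, 0.0557]
tcp_rot: [[0.069, 0.998, 0.001], [0.998, -0.069, 0.001], [0.002, 0.001, -1.0]]
force: [0.8, 4.1, 7.6]
opening: 0.181
grasp_force: 30.0
```

```bash
python3 -c "
from h import *
s=bot.read_state();print(s['moment'],s['force'],s['grasp_force'],s['opening']);R=s['tcp_rot'];print(np.degrees(np.arctan2(R[1,1],R[0,1])))"
```

```text
[ 0.83253504 -0.29992608 -0.01223836] [0.75217967 4.05563619 7.57697285] 30.00170479528606 0.18061522832509633
-3.9807767781434023
```

Emit:
drive_tool(
  deltas="10 0 0 0 -0.04;10 0 0 0 -0.08;10 0 0 0 -0.08",
)

```text
time_s: 46.4
position: [0.4259, -0.3543, 0.0557]
tcp_rot: [[0.145, 0.989, 0.001], [0.989, -0.145, 0.001], [0.001, 0.0, -1.0]]
force: [2.2, 4.2, 7.2]
opening: 0.181
grasp_force: 30.0
```

```bash
python3 -c "
from h import *
s=bot.read_state();print(s['moment'],s['grasp_force'],s['opening']);R=s['tcp_rot'];print(np.degrees(np.arctan2(R[1,1],R[0,1])))"
```

```text
[ 0.78448791 -0.37716892  0.68145995] 30.001693828962743 0.181201699710159
-8.362625067551017
```

Emit:
drive_tool(
  deltas="10 0 0 0 -0.04;10 0 0 0 -0.07;10 0 0 0 -0.07",
)

```text
time_s: 46.7
position: [0.4258, -0.3547, 0.0557]
tcp_rot: [[0.213, 0.977, 0.0], [0.977, -0.213, 0.0], [0.0, 0.0, -1.0]]
force: [1.1, 4.2, 6.3]
opening: 0.19
grasp_force: 31.3
```

```bash
python3 -c "
from h import *
s=bot.read_state();print(s['moment'],s['grasp_force'],s['opening']);R=s['tcp_rot'];print(np.degrees(np.arctan2(R[1,1],R[0,1])))"
```

```text
[ 0.6917671  -0.36097371  0.80658967] 31.334714957338292 0.1901950626213769
-12.312586597329792
```

Emit:
drive_tool(
  deltas="60 0 0 0 0;60 0 0 0 0;60 0 0 0 0;60 0 0 0 0;60 0 0 0 0;60 0 0 0 0;60 0 0 50 0;60 0 0 100 0;60 0 0 150 0;60 0 0 170 0;60 0 0 170 0;60 0 0 170 0",
)

```text
time_s: 47.9
position: [0.425, -0.3553, 0.2238]
tcp_rot: [[0.216, 0.976, -0.0], [0.976, -0.216, 0.0], [0.0, -0.0, -1.0]]
force: [-0.9, -0.6, -0.0]
opening: 0.693
grasp_force: 0.0
```

```bash
python3 - <<'E'
from h import *
m,im=wrist()
print("bar",rects(m,im,(0,150,190),(6,255,255),.081,60))
m=imaging.camera_model("top");im=imaging.capture("top")
print("handle",rects(m,im,(0,130,80),(4,255,255),.095,10,(200,165,320,205),1))
print("in mag",rects(m,im,(100,80,30),(130,255,170),.109,40,(60,210,160,300),5))
print("tray",rects(m,im,(50,100,60),(75,255,255),.024,100,(350,165,420,250),5))
m=imaging.camera_model("side");im=imaging.capture("side")
print("side yel/blue",rects(m,im,(22,120,120),(32,255,255),.1,30,(200,330,320,419)),rects(m,im,(100,80,30),(130,255,200),.109,60,(150,150,420,419),5))
E
```

```text
t 47.9 tcp [ 425.  -355.3  223.8] yaw_y -12.5 q6 -39.0
bar [([282, 200], [425.6, -353.4], [53.7, 14.1], 83.5)]
handle [([251, 181], [663.4, -7.4], [33.8, 14.3], -0.1)]
in mag [([110, 248], [508.1, 319.8], [73.2, 63.1], 1.1)]
tray [([380, 206], [608.7, -328.0], [168.7, 91.4], 9.7)]
side yel/blue [] [([252, 377], [508.2, 326.1], [74.3, 67.5], 0.3), ([205, 177], [784.3, -147.4], [249.6, 219.6], -86.7)]
```

```bash
python3 -c "
from rig import bot
print(bot.hand_in())"
```

```text
the job is handed in; nothing more can be done
None
```

The job is handed in after about 48 s on the robot's clock: isolator turned off, burnt strip in the scrap tray, new strip in with the rail fully shut, both blue cells found locked in the magazine, and the isolator turned back on to its stop. I confirmed each by camera and force readings, but no verdict was returned.

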